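Close up the germinator after a count

ROBOT

A 7-joint arm with a two-finger parallel gripper is mounted at the origin on the work surface. World frame = base frame: x ahead of the robot, y to its left, z up, the work surface at z = 0. Lengths are in m, angles in rad, forces in N, time in s.
With the tool pointing down it reaches from about 0.4 to 0.85 m from the base axis. Payload 4.5 kg.
Tool frame: the origin (TCP) lies between the finger pads; the fingertips stand 25 mm ahead of it and the grasp point (between the pads) lies 6 mm ahead of it; z points along the fingers, y is the line along which they close (so a half turn about z gives the same grasp; the last joint's range is limited). The gripper opens to 85 mm and grips with 20 to 120 N. Pads are 22 mm wide; open, the fingers measure 114 mm over their backs; the gripper's body (76 mm by 85 mm) begins 54 mm behind the grasp point. The pads swing forward as they close: fully open they stand 13 mm farther back than shut.
Start: joints at [-1.312, 0.689, -0.195, 1.565, 0.157, 0.902, -0.215], TCP at [0.139, 0.609, 0.221] pointing down, gripper open.
Joint ranges: [-3.01, 3.01], [-0.46, 2.08], [-1.47, 1.51], [0.13, 2.56], [-1, 4.14], [0.04, 2.09], [-2.66, 2.66]. Speed limits (rad/s): [2.57, 2.57, 3.14, 3.14, 3.14, 3.14, 3.14].

INTERFACE

Orientations are given as a rotation vector (axis times angle).
In Python, from workcell import robot gives the robot as it stands.
- The arm moves only by the shell command python3 -m inch 'ROWS'. ROWS is a JSON object of lists of equal length, an entry for each row: "dp": the shift along the tool's x, y, z in mm, a list of three; "turn": the turn about the tool's z in degrees; "jaw": the closure, from 0 (fully open) to 1 (shut). In form: {"dp": [[x, y, z], ...], "turn": [turn, ...], "jaw": [jaw, ...]}. A call has 1 to 8 rows; each row is the pose to reach, as a shift and turn from the pose commanded when the call began, along the tool's axes at that moment; what a row does not reach only later rows make up. A row lasts 1/8 s, in which the tool goes at most 62.5 mm and 10.7 degrees, less where a joint would pass 70% of its speed; a pose out of reach is approached as far as the arm can. A call with a gripper value outside its range is refused whole. The fingers move at their own pace and stop on an object; the grip force is fixed at half the most. Time passes only in rows, so rows that repeat a pose let the fingers close. It gives the time, the measured TCP pose, the force, the opening and the grip force at its end, in the units of the state.
- robot.get_obs(): the state, without advancing time (a new reading comes with each control period).
- robot.grab_frame(name): name is "scene" or "top"; returns a dict with "color" (400x640x3 uint8, red, green, blue), "z_map" (400x640 float32, m along the optical axis (not along the pixel's ray), 0 where there is no reading), "fx", "fy", "cx", "cy" (pixels), "extrinsics" (4x4, takes a point from camera to world coordinates). Camera axes: x right, y up, looking along -z (the intrinsics and any distortion apply to the point x, -y, -z); pixel columns grow to the right and rows downward; lengths in m; the calibration is good to about 2 mm. A picture is of the moment at which its call begins.
- robot.close_job(): hands the job in; it is judged then, once.
The state is a dict: "t": time; "qpos": joint angles; "joint_velocities": joint speeds; "joint_torque": joint torques, N m; "position": TCP position; "tcp_rot": TCP orientation; "wrist_force": force on the tool from outside, world axes, zero at the start; "moment": the same for the moment, N m; "finger_gap": opening from 0.0 (shut) to 1.0 (fully open); "gripper_force": force on a finger pad.
Only numpy, scipy, OpenCV 4.12 (cv2) and the standard library are available. Lean on these libraries where they do the work, as an engineer would, in place of code of your own. Each camera call takes 0.05 s, during which the arm holds its last target. There are 200 camera calls.

TASK

The germination count is finished. Swing the bench magnifier's boom clear of the open germinator, well out past its front edge and lid handle and without flinging it, then lower the heavy lid until it rests closed on its rim: hold it back all the way down, so that it neither drops nor slams. Leave the dishes and everything else on the bench where they are.

Things in the scene. Friction and masses are not known exactly. Their poses are not given: they have to be found in the camera images.
- germinator: White bench germinator, a shallow open box 200 mm deep (its x), 300 mm wide (its y), 70 mm high, fixed; origin: centre of its underside, on the bench. Its -x points out of its front (control panel, lid handle), +x to the hinge at its back; the front is turned roughly to the robot's left (+y). Walls 10 mm; the chamber floor, with four dishes on it, is 33 mm above the bench.
- lid (a joint): Angle of the lid, rad: 0 closed on the rim, 1.57 upright, stop at 1.92; starts open, a little past upright. A clear double pane in an aluminium frame, 200 x 300 x 14 mm, about 0.9 kg (varies). Stiff hinge (0.28 N m): near upright the lid stays where it is put; below about 1.2 rad it falls shut by itself, fast, unless held (up to 4 N at the handle).
- lid_handle (a point): Centre of the lid's bar handle: round steel bar 12 mm thick, 150 mm long, parallel to the hinge (germinator's y), on a bracket at each end, 130 mm free between them. It stands 40 mm out from the lid's edge (34 mm gap), in the lid's mid-plane, 240 mm from the hinge axis: above the lid when open (about 315 mm over the bench), in front of the box and 77 mm over the bench when closed.
- lid_hinge (a point): Middle of the lid's hinge axis, at the back top edge of the germinator, 77 mm above the bench; the axis runs along the germinator's y.
- boom (a joint): Angle of the magnifier's boom about its upright post, rad: at 0 the boom points across the germinator, about square to its front; grows as it swings clockwise seen from above, towards the robot and off the germinator. Stops at -0.4 and 2.4. Stiff swivel (0.22 N m): stays where it is left.
- boom_pivot (a point): Point on the axis of the magnifier's post at the height of the boom, 205 mm above the bench. The post is 22 mm thick, 243 mm high, on a grey round base of 170 mm diameter, fixed to the bench in front of the germinator.
- boom_grip (a point): Point on the centre line of the boom, 150 mm out from the post: a level aluminium tube, 14 mm thick, 205 mm above the bench, bare from 20 to 205 mm out from the post.
- lens (a point): Centre of the magnifier's lens, 290 mm out from the post, 183 mm above the bench. The head is a white ring 120 mm in diameter, 169 to 197 mm above the bench. It counts as clear when this point is more than 190 mm in front of the germinator's middle (the ring is then 30 mm before the box's front face).
- dish1: Closed clear dish, 60 mm diameter, 15 mm high, lying in the germinator's chamber; origin under its centre. Leave alone.
- dish2: Another such dish in the chamber. Leave alone.
- dish3: Another such dish in the chamber. Leave alone.
- dish4: Another such dish in the chamber. Leave alone.
- flask: Small conical glass flask, 64 mm diameter, 104 mm high, upright on the bench in front of the germinator, under the boom's sweep; origin under its centre. Leave alone.
- wash_bottle: White wash bottle, 70 mm diameter, 178 mm high with its spout; origin under its centre. Leave alone.
- seed_jar: Seed jar, 64 mm diameter, 85 mm high; origin under its centre. Leave alone.
- marker: Marker pen lying down, 127 mm long, 13 mm thick. Leave alone.
- tally_counter: Round steel hand counter, 44 mm diameter, 22 mm high. Leave alone.

How it is judged:
By the outcome, as a careful person would: the job done as asked, in the order asked, and still so for the second after the job is handed in, with the robot touching nothing.
It also fails if it takes over 56 s, if anything falls off the work surface, if the arm or the gripper's body presses on something with over 40 N, if the wrist force passes 120 N, or if a joint passes its speed limit or range.

## Working session

There is one attempt and no reset: what is moved stays moved. The work goes in short steps, Python scripts to look and compute and a shell command to move; the robot and the scene stay as the last step left them, time stands still between calls to the robot, and variables do not carry over. Pictures are saved under pics/ and viewed, at most 13 in all, crops included, and the job is handed in when it is done.

```bash
ls; mkdir -p pics
cat > h.py <<'E'
import numpy as np, cv2
from workcell import robot
from scipy.spatial.transform import Rotation as R
def grab(n):
    f=robot.grab_frame(n); return f
def save(f,p,crop=None,s=1):
    im=f["color"][:,:,::-1]
    if crop: a,b,c,d=crop; im=im[b:d,a:c]
    cv2.imwrite(p,cv2.resize(im,None,fx=s,fy=s))
def pts(f):
    z=f["z_map"];v,u=np.mgrid[0:z.shape[0],0:z.shape[1]]
    P=np.stack([(u-f["cx"])/f["fx"]*z,-(v-f["cy"])/f["fy"]*z,-z],-1)
    E=np.array(f["extrinsics"]); W=P@E[:3,:3].T+E[:3,3]; W[z==0]=np.nan; return W
def ray(f,u,v,h):
    E=np.array(f["extrinsics"]); d=E[:3,:3]@np.array([(u-f["cx"])/f["fx"],-(v-f["cy"])/f["fy"],-1]); o=E[:3,3]
    return o+d*(h-o[2])/d[2]
E
python3 - <<'E'
from h import *
for n in("scene","top"):
    f=grab(n); save(f,f"pics/{n}0.png",s=1.25); print(n,np.round(f["extrinsics"],3).tolist(),f["fx"],f["cx"],f["cy"]); np.savez(n+"0.npz",**f)
o=robot.get_obs(); print(o)
E
```

```text
pics
scene [[-0.58, -0.703, 0.412, 0.99], [0.815, -0.496, 0.299, 0.256], [-0.006, 0.509, 0.861, 1.092], [0.0, 0.0, 0.0, 1.0]] 388.56509341845486 325.56768969974866 202.42263885196297
top [[-0.007, 0.99, -0.141, 0.389], [-1.0, -0.008, -0.009, -0.074], [-0.01, 0.141, 0.99, 1.225], [0.0, 0.0, 0.0, 1.0]] 456.2893793185146 320.09658449438587 200.52083177831142
{'t': 0.1, 'qpos': array([-1.31217215,  0.6899009 , -0.19454364,  1.56627013,  0.15729012,
        0.90251364, -0.21512152]), 'joint_velocities': array([ 0.00084221, -0.00203375, -0.00136021, -0.00434808, -0.00210407,
        0.00037937, -0.00021208]), 'joint_torque': array([-3.42474348e-03, -5.40600049e+01, -1.27144810e+00, -1.58984256e+01,
        9.41692502e-03,  4.40461983e-03, -6.59796314e-06]), 'position': array([0.13922724, 0.60865831, 0.22055635]), 'tcp_rot': array([-3.52289786e-01, -3.12169000e+00,  2.66749869e-03]), 'wrist_force': array([ 0.28587181, -0.41942374, -0.31426427]), 'moment': array([-0.01406826,  0.02239443,  0.00940597]), 'gripper_force': 0.0, 'finger_gap': 1.0002764880091146}
```

View pics/scene0.png

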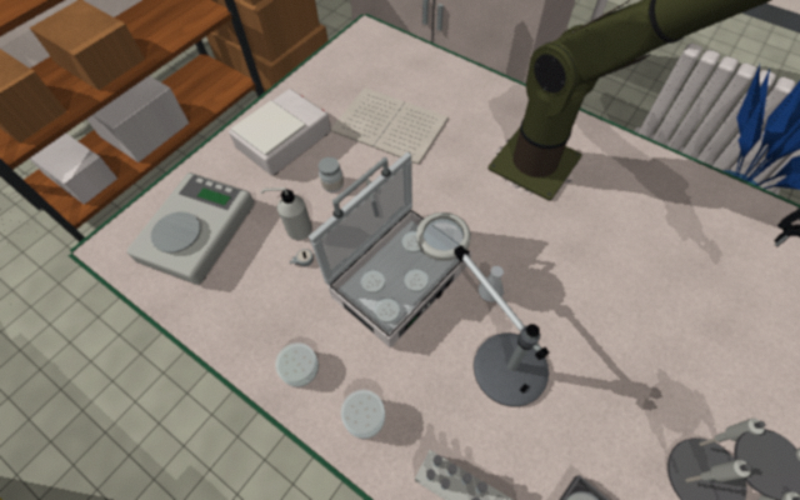

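View pics/top0.png

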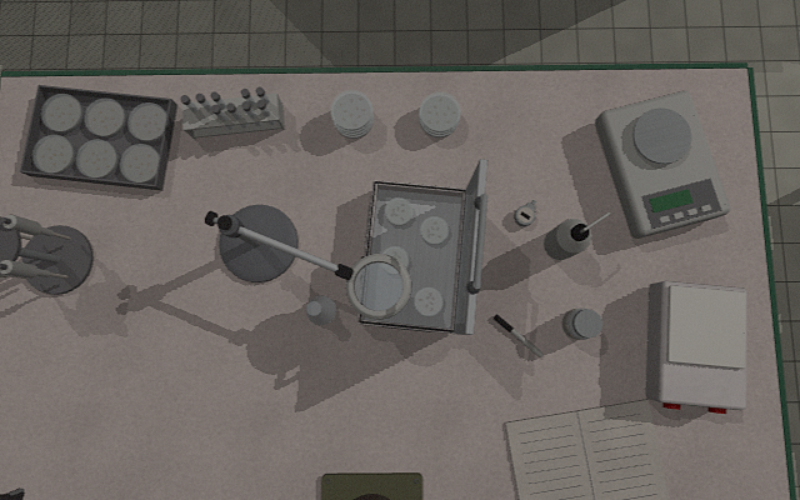

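The views show the germinator at about (420,255) in the top picture, with its front to the left, and the lid edge-on at x≈475. The lens ring is at (379,286), the boom runs back to the post at (228,226), and the flask is at (320,308). Next I'll measure.

Run:
```python
from h import *
f=dict(np.load("top0.npz")); s=dict(np.load("scene0.npz"))
W=pts(f); S=pts(s)
c=lambda u,v,h:np.round(ray(f,u/1.25,v/1.25,h),3)
print("front corners",c(374,183,.07),c(361,325,.07))
print("back corners",c(475,188,.07),c(464,331,.07))
print("post",c(228,226,.243)); print("tube",c(250,236,.205),c(338,268,.205)); print("lens",c(379,286,.197))
print("handle ends",c(480,203,.315),c(474,287,.315)); print("flask",c(320,306,.104))
for n,X in(("top",W),("scene",S)):
    X=X.reshape(-1,3); X=X[~np.isnan(X[:,0])]
    m=(X[:,2]>.1)&(X[:,2]<.34)&(X[:,0]>.3)&(X[:,0]<.75)&(abs(X[:,1])<.35)
    for a in np.arange(.1,.34,.02):
        q=X[m&(X[:,2]>=a)&(X[:,2]<a+.02)&(X[:,1]<-.04)&(X[:,1]>-.22)]
        if len(q)>5: print(n,round(a,2),len(q),q.mean(0).round(3),q.min(0).round(3),q.max(0).round(3))
    q=X[m&(X[:,2]>.198)&(X[:,2]<.222)&(X[:,1]>.0)]; print("boom",len(q),q.mean(0),q.min(0),q.max(0))
    q=X[m&(X[:,2]>.228)&(X[:,2]<.26)&(X[:,1]>.1)]; print("post",len(q),np.median(q,0))
    q=X[m&(X[:,2]>.16)&(X[:,2]<.2)&(X[:,1]>-.1)&(X[:,1]<.06)&(X[:,0]<.6)]; print("ring",len(q),q.mean(0),q.min(0),q.max(0))
    q=X[(X[:,2]>.05)&(X[:,2]<.12)&(X[:,0]>.3)&(X[:,0]<.45)&(X[:,1]>0.01)&(X[:,1]<.15)]; print("flask",len(q),q.mean(0),q.min(0),q.max(0))
```

```text
front corners [ 0.696 -0.01   0.07 ] [0.403 0.016 0.07 ]
back corners [ 0.684 -0.22   0.07 ] [ 0.39 -0.19  0.07]
post [0.575 0.237 0.243]
tube [0.564 0.208 0.205] [0.504 0.047 0.205]
lens [ 0.471 -0.026  0.197]
handle ends [ 0.596 -0.196  0.315] [ 0.459 -0.183  0.315]
flask [0.441 0.094 0.104]
top 0.1 96 [ 0.531 -0.184  0.111] [ 0.387 -0.2    0.101] [ 0.68  -0.169  0.12 ]
top 0.12 102 [ 0.523 -0.184  0.13 ] [ 0.385 -0.2    0.12 ] [ 0.679 -0.169  0.139]
top 0.14 117 [ 0.533 -0.185  0.15 ] [ 0.387 -0.2    0.14 ] [ 0.679 -0.169  0.16 ]
top 0.16 128 [ 0.528 -0.173  0.171] [ 0.385 -0.2    0.16 ] [ 0.675 -0.041  0.18 ]
top 0.18 811 [ 0.48  -0.078  0.191] [ 0.385 -0.201  0.18 ] [ 0.678 -0.041  0.2  ]
top 0.2 138 [ 0.527 -0.177  0.21 ] [ 0.387 -0.202  0.2  ] [ 0.68  -0.041  0.22 ]
top 0.22 143 [ 0.527 -0.186  0.231] [ 0.385 -0.202  0.22 ] [ 0.681 -0.17   0.24 ]
top 0.24 114 [ 0.535 -0.187  0.249] [ 0.385 -0.203  0.24 ] [ 0.682 -0.171  0.26 ]
top 0.26 696 [ 0.528 -0.191  0.276] [ 0.385 -0.214  0.26 ] [ 0.683 -0.171  0.28 ]
top 0.28 64 [ 0.501 -0.187  0.283] [ 0.414 -0.211  0.28 ] [ 0.65  -0.1
[... 1276 characters left out ...]
 0.383 -0.211  0.26 ] [ 0.684 -0.167  0.28 ]
scene 0.28 55 [ 0.54  -0.188  0.289] [ 0.458 -0.203  0.28 ] [ 0.615 -0.177  0.299]
scene 0.3 154 [ 0.542 -0.189  0.316] [ 0.459 -0.206  0.3  ] [ 0.611 -0.176  0.32 ]
scene 0.32 136 [ 0.533 -0.19   0.321] [ 0.457 -0.202  0.32 ] [ 0.608 -0.178  0.326]
boom 745 [0.55320733 0.16715546 0.21013736] [4.31670516e-01 3.36656064e-04 1.98006686e-01] [0.61113929 0.29333633 0.22190812]
post 101 [0.58430146 0.24726999 0.2417067 ]
ring 1287 [ 0.47633629 -0.02041097  0.18856293] [ 0.41320977 -0.07854936  0.17125696] [0.53321273 0.05182361 0.19991068]
flask 164 [0.43876388 0.09899168 0.08410323] [0.40818353 0.01342419 0.0501762 ] [0.44994383 0.12809167 0.1066545 ]
```

Run:
```python
from h import *
f=dict(np.load("scene0.npz")); save(f,"pics/s_crop.png",(230,110,470,340),2.5)
f=dict(np.load("top0.npz")); save(f,"pics/t_crop.png",(150,120,420,290),2.9)
```

```text
(no output)
```

View pics/s_crop.png

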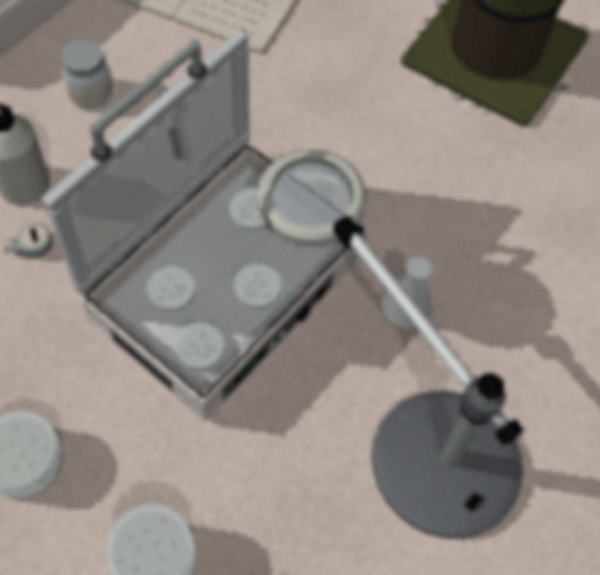

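View pics/t_crop.png

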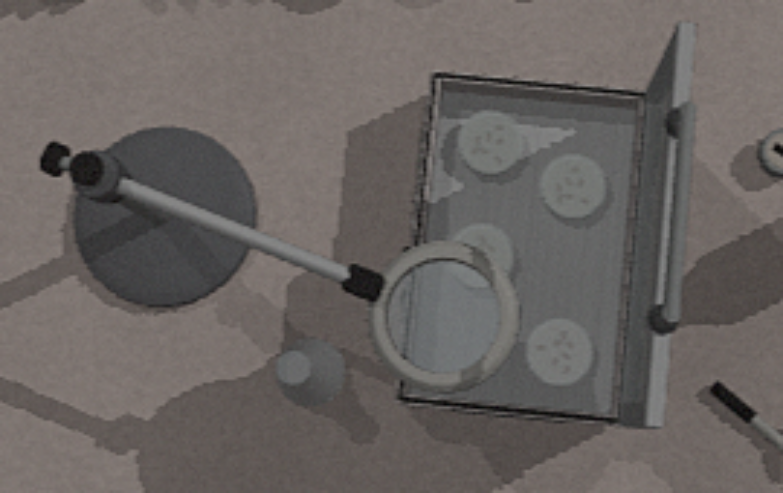

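The crops confirm the layout: ring centre at (445,315) in the top crop, and lid bar from (680,115) to (665,320). I'll fit the lid plane, bar and front wall, and compute the moves.

```bash
python3 - <<'E'
from h import *
for n in("scene","top"):
    f=dict(np.load(n+"0.npz")); X=pts(f).reshape(-1,3); X=X[~np.isnan(X[:,0])]
    q=X[(X[:,2]>.1)&(X[:,2]<.255)&(X[:,0]>.4)&(X[:,0]<.67)&(X[:,1]<-.15)&(X[:,1]>-.215)]
    A=np.c_[q[:,0]-.53,q[:,2]-.077,np.ones(len(q))]
    w=np.ones(len(q),bool)
    for _ in range(6):
        c=np.linalg.lstsq(A[w],q[w,1],rcond=None)[0]; r=q[:,1]-A@c; w=abs(r)<.004
    print(n,"lid y=",c.round(4),w.sum(),len(q))
    b=X[(X[:,2]>.3)&(X[:,2]<.34)&(X[:,0]>.45)&(X[:,0]<.62)&(X[:,1]<-.15)&(X[:,1]>-.23)]
    c=np.polyfit(b[:,0]-.53,b[:,1],1); print("bar",c.round(4),"x",b[:,0].min(),b[:,0].max(),"z95",np.percentile(b[:,2],[5,50,95]).round(4))
    q=X[(X[:,2]>.064)&(X[:,2]<.078)&(X[:,0]>.4)&(X[:,0]<.7)&(X[:,1]<.03)&(X[:,1]>-.02)]
    c=np.polyfit(q[:,0]-.53,q[:,1],1); print("front rim",c.round(4),len(q),q.min(0).round(3),q.max(0).round(3))
E
cat > mv.py <<'E'
# usage: mv.py x y z [yaw of tool y, deg]  -> dp (mm, tool axes), turn
import sys
from h import *
a=[float(v) for v in sys.argv[1:]]
o=robot.get_obs(); r=R.from_rotvec(o["tcp_rot"]); M=r.as_matrix()
print("dp",(1e3*M.T@(np.array(a[:3])-o["position"])).round(0)); yw=np.degrees(np.arctan2(M[1,1],M[0,1]))
print("yaw",yw.round(1),"q",o["qpos"].round(2),"tilt z",M[:,2].round(3))
if len(a)>3: print("turn",-((a[3]-yw+180)%360-180))
E
python3 mv.py .525 .104 .30 -22; python3 mv.py .525 .104 .211 -22
```

```text
scene lid y= [-0.1085 -0.0185 -0.1802] 2375 2375
bar [-0.1106 -0.1885] x 0.45704433000810796 0.6113555846051058 z95 [0.3084 0.3199 0.3229]
front rim [-0.1098  0.0104] 297 [ 0.408 -0.019  0.064] [0.7   0.027 0.076]
top lid y= [-0.1067 -0.0165 -0.1836] 843 843
bar [-0.1071 -0.1935] x 0.4564664221658151 0.6101304173000146 z95 [0.3176 0.3221 0.325 ]
front rim [-0.0485 -0.0003] 318 [ 0.403 -0.02   0.064] [0.7   0.023 0.077]
dp [-489. -406.  -79.]
yaw 77.1 q [-1.31  0.69 -0.19  1.57  0.16  0.9  -0.22] tilt z [-0.    -0.002 -1.   ]
turn 99.12256097007851
dp [-489. -406.   10.]
yaw 77.1 q [-1.31  0.69 -0.19  1.57  0.16  0.9  -0.22] tilt z [-0.    -0.002 -1.   ]
turn 99.12256097007851
```

```bash
python3 -m inch '{"dp":[[-10,-8,-30],[-40,-33,-60],[-75,-62,-79],[-110,-92,-79],[-145,-121,-79],[-180,-150,-79],[-215,-180,-79],[-250,-208,-79]],"turn":[3,9,16,23,30,37,44,51],"jaw":[0,0,0,0,0,0,0,0]}'; python3 mv.py .525 .104 .30 -22
```

```text
t: 1.1
position: [0.3372, 0.3492, 0.3001]
tcp_rot: [-1.667, -2.663, 0.001]
wrist_force: [0.4, 0.1, 0.8]
finger_gap: 0.999
gripper_force: 0.0
dp [-303.   62.    0.]
yaw 25.9 q [-0.93  0.4   0.04  1.87 -0.02  0.87 -0.42] tilt z [-0. -0. -1.]
turn 47.888372496009964
```

```bash
python3 -m inch '{"dp":[[-35,7,0],[-75,15,0],[-115,24,0],[-155,32,0],[-195,40,0],[-235,48,0],[-275,56,0],[-303,62,0]],"turn":[6,12,18,24,30,36,42,48],"jaw":[0,0,0,0,0,0,0,0]}'; python3 mv.py .525 .104 .211 -22
```

```text
t: 2.1
position: [0.5264, 0.1043, 0.3]
tcp_rot: [2.608, 1.752, -0.001]
wrist_force: [0.8, 0.6, 0.6]
finger_gap: 1.0
gripper_force: 0.0
dp [-1. -1. 89.]
yaw -22.2 q [-0.47  0.49  0.3   1.74 -0.17  0.94 -0.49] tilt z [-0. -0. -1.]
turn -0.22404425537504835
```

```bash
python3 -m inch '{"dp":[[-1,-1,15],[-1,-1,35],[-1,-1,55],[-1,-1,75],[-1,-1,86],[-1,-1,86],[-1,-1,86],[-1,-1,86]],"turn":[0,0,0,0,0,0,0,0],"jaw":[0,0,0,0,0,0.3,0.6,0.65]}'
python3 - <<'E'
from h import *
f=grab("top"); save(f,"pics/t2.png",(150,100,420,300),2.9)
E
```

```text
t: 3.1
position: [0.5249, 0.1056, 0.2149]
tcp_rot: [2.602, 1.759, 0.002]
wrist_force: [-0.1, -0.5, -0.0]
finger_gap: 0.378
gripper_force: 0.0
```

View pics/t2.png

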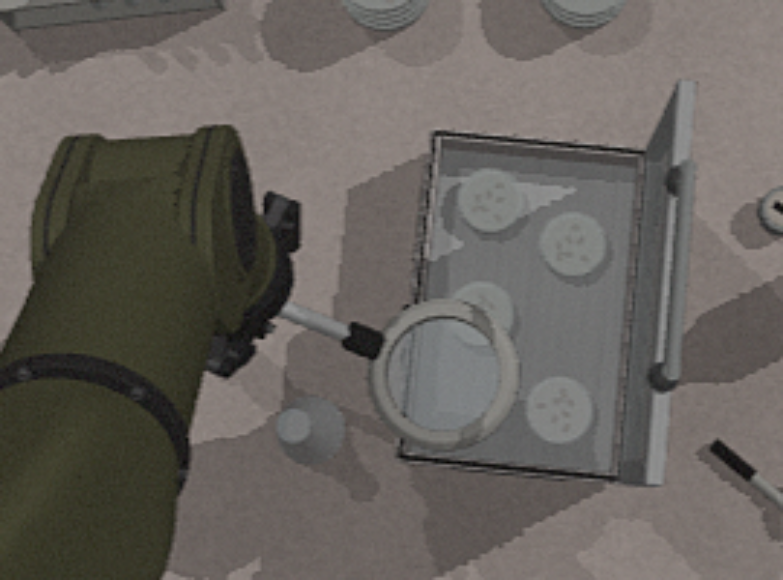

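```bash
python3 -m inch '{"dp":[[0,-1,3],[0,-4,3],[1,-9,3],[1,-15,3],[2,-22,3],[3,-29,3],[5,-37,3],[7,-44,3]],"turn":[0,1.5,3.5,5.5,8.5,11,14,17],"jaw":[0.75,0.75,0.75,0.75,0.75,0.75,0.75,0.75]}'
python3 -m inch '{"dp":[[0,-6,0],[1,-11,0],[1,-17,0],[2,-22,0],[3,-28,0],[4,-34,0],[5,-39,0],[7,-44,0]],"turn":[2,4,6.5,8.5,10.5,13,15,17],"jaw":[0.75,0.75,0.75,0.75,0.75,0.75,0.75,0.75]}'; python3 mv.py .581 .243 .211
```

```text
t: 4.15
position: [0.4856, 0.1288, 0.2113]
tcp_rot: [-2.836, -1.352, 0.0]
wrist_force: [-0.2, -0.1, 0.7]
finger_gap: 0.246
gripper_force: 0.0
t: 5.15
position: [0.4562, 0.1617, 0.2113]
tcp_rot: [-3.004, -0.918, -0.0]
wrist_force: [-0.2, 0.3, -0.1]
finger_gap: 0.251
gripper_force: 0.0
dp [149.   2.   0.]
yaw -56.0 q [-0.72  0.56  0.45  2.01 -0.39  0.65 -0.99] tilt z [ 0.  0. -1.]
```

```bash
cat > ring.py <<'E'
from h import *
for n in("top","scene"):
    X=pts(grab(n)).reshape(-1,3); q=X[(X[:,2]>.165)&(X[:,2]<.2)&(X[:,0]>.2)&(X[:,0]<.6)&(X[:,1]>-.16)&(X[:,1]<.35)]
    print(n,len(q),np.median(q,0).round(3),q.min(0).round(3),q.max(0).round(3))
E
python3 ring.py
python3 - <<'E'
from h import *
save(grab("scene"),"pics/s3.png",(230,80,550,320),2.2)
E
```

```text
top 2095 [ 0.472 -0.025  0.189] [ 0.413 -0.082  0.17 ] [0.597 0.25  0.2  ]
scene 1315 [ 0.476 -0.019  0.187] [ 0.413 -0.078  0.171] [0.6   0.292 0.2  ]
```

View pics/s3.png

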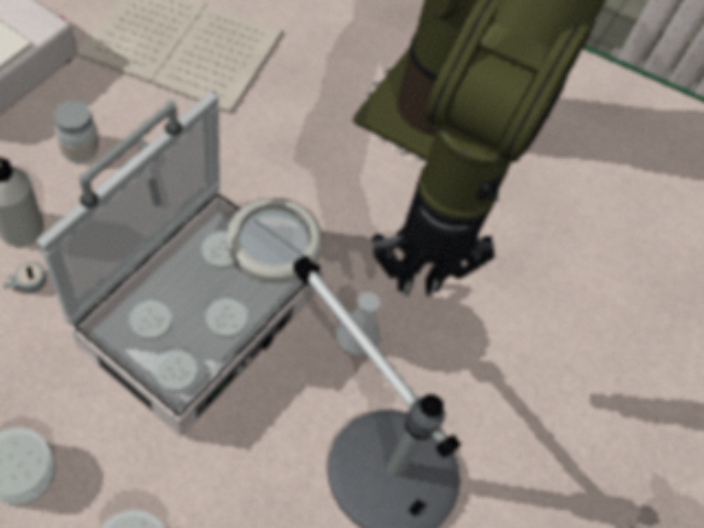

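The scene view shows the ring still at (273,237) and the boom unmoved, while the fingers at (420,285) are past it. So the fingers missed it. I'll check where the tips really are.

Run:
```python
from h import *
f=grab("scene"); E=np.array(f["extrinsics"]); o=robot.get_obs(); p=o["position"]
def proj(P):
    c=E[:3,:3].T@(np.array(P)-E[:3,3]); return np.array([f["cx"]+f["fx"]*c[0]/-c[2], f["cy"]-f["fy"]*c[1]/-c[2]])
t=p-[0,0,.025]
for P in (p,t,[.525,.104,.205],[.581,.243,.243],[.472,-.025,.19]): print(np.round((proj(P)-[230,80])*2.2))
X=pts(f); q=X.reshape(-1,3); m=(abs(q[:,0]-p[0])<.05)&(abs(q[:,1]-p[1])<.06)&(q[:,2]>.12)&(q[:,2]<.4); print(np.percentile(q[m],[0,1,5,50],axis=0).round(3))
for v in range(115,225,6):
    u=int(420/2.2+230); print(v,X[v,u].round(3),end=' ')
```

```text
[412. 291.]
[408. 301.]
[339. 311.]
[429. 400.]
[271. 234.]
[[0.414 0.104 0.222]
 [0.421 0.111 0.228]
 [0.433 0.123 0.244]
 [0.479 0.166 0.32 ]]
115 [ 0.059 -0.022  0.112] 121 [ 0.062 -0.015  0.091] 127 [ 0.067 -0.008  0.07 ] 133 [ 0.064 -0.003  0.039] 139 [0.066 0.004 0.013] 145 [0.088 0.017 0.01 ] 151 [ 0.102  0.027 -0.001] 157 [ 0.123  0.039 -0.005] 163 [0.479 0.132 0.427] 169 [0.483 0.137 0.415] 175 [0.483 0.142 0.396] 181 [0.49  0.148 0.386] 187 [0.494 0.153 0.372] 193 [0.493 0.158 0.35 ] 199 [0.48  0.16  0.309] 205 [ 0.298  0.133 -0.002] 211 [0.319 0.144 0.   ] 217 [ 0.336  0.154 -0.003] 223 [ 0.357  0.165 -0.   ]
```

Run:
```python
from h import *
f=grab("scene"); X=pts(f); g=f["color"].astype(int).sum(2)
m=(X[...,2]>.17)&(X[...,2]<.3)&(X[...,0]>.38)&(X[...,0]<.56)&(X[...,1]>.08)&(X[...,1]<.24)&(g<150)
v,u=np.nonzero(m); print(len(v)); 
for vv in range(v.max()-12,v.max()+1):
    uu=u[v==vv]; print(vv,[(a,X[vv,a].round(3).tolist()) for a in uu[::4]])
save(f,"pics/s4.png",(380,160,480,235),7)
```

```text
293
200 [(np.int64(403), [0.496, 0.126, 0.294]), (np.int64(407), [0.491, 0.134, 0.295]), (np.int64(411), [0.472, 0.139, 0.273]), (np.int64(415), [0.476, 0.149, 0.289]), (np.int64(429), [0.458, 0.177, 0.29]), (np.int64(438), [0.437, 0.193, 0.278]), (np.int64(445), [0.441, 0.209, 0.298])]
201 [(np.int64(404), [0.495, 0.129, 0.29]), (np.int64(408), [0.49, 0.137, 0.291]), (np.int64(412), [0.474, 0.143, 0.276]), (np.int64(416), [0.481, 0.153, 0.294]), (np.int64(420), [0.479, 0.162, 0.3]), (np.int64(429), [0.461, 0.178, 0.291]), (np.int64(435), [0.442, 0.189, 0.276]), (np.int64(439), [0.437, 0.197, 0.276]), (np.int64(444), [0.441, 0.208, 0.293])]
202 [(np.int64(405), [0.49, 0.131, 0.281]), (np.int64(409), [0.485, 0.139, 0.282]), (np.int64(413), [0.474, 0.146, 0.273]), (np.int64(417), [0.482, 0.157, 0.295]), (np.int64(426), [0.445, 0.17, 0.257]), (np.int64(430), [0.464, 0.182, 0.294]), (np.int64(434), [0.458, 0.189, 0.294]), (np.int64(438), [0.443, 0.196, 0.28]), (np.int64(442), [0.443, 0.205, 0.287])]
203 [(np.int64(405), [0.49, 0.132, 0.277]), (np.int64(409), [0.486, 0.14, 0.279]), (np.in
[... 808 characters left out ...]
(438), [0.446, 0.2, 0.273])]
206 [(np.int64(410), [0.468, 0.141, 0.24]), (np.int64(414), [0.479, 0.153, 0.267]), (np.int64(425), [0.454, 0.173, 0.253]), (np.int64(429), [0.458, 0.183, 0.267])]
207 [(np.int64(411), [0.474, 0.145, 0.248]), (np.int64(415), [0.478, 0.155, 0.263]), (np.int64(426), [0.458, 0.177, 0.257]), (np.int64(430), [0.458, 0.186, 0.266])]
208 [(np.int64(411), [0.476, 0.147, 0.247]), (np.int64(424), [0.453, 0.173, 0.24])]
209 [(np.int64(411), [0.476, 0.148, 0.243]), (np.int64(424), [0.454, 0.174, 0.237])]
210 [(np.int64(411), [0.476, 0.148, 0.238]), (np.int64(428), [0.451, 0.183, 0.239])]
211 [(np.int64(411), [0.472, 0.149, 0.228])]
212 [(np.int64(424), [0.46, 0.178, 0.235])]
```

View pics/s4.png

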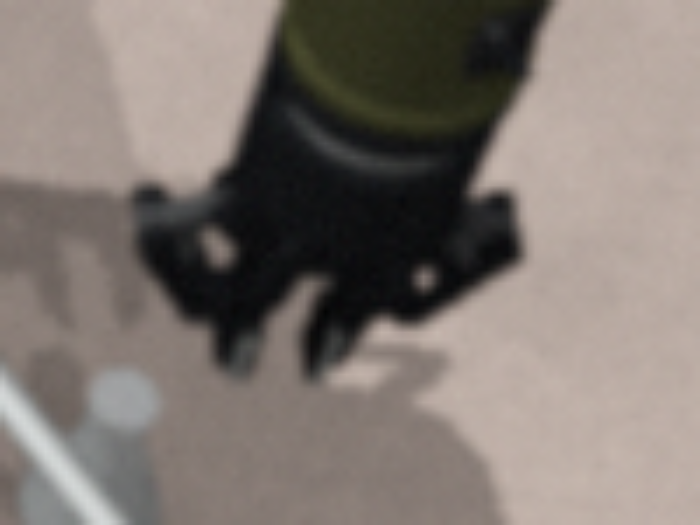

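Run:
```python
from h import *
f=grab("scene"); X=pts(f)
for h in(.18,.19,.2,.21,.22,.23,.24): print(h,ray(f,414.2,213.5,h).round(3),ray(f,425,213.5,h).round(3))
for v in (196,200,204,207,209,210,211,212,213,214): print(v,[X[v,u].round(3).tolist() for u in (413,414,415)],[X[v,u].round(3).tolist() for u in (424,426,427)])
```

```text
0.18 [0.445 0.153 0.18 ] [0.428 0.177 0.18 ]
0.19 [0.451 0.154 0.19 ] [0.435 0.178 0.19 ]
0.2 [0.457 0.156 0.2  ] [0.441 0.179 0.2  ]
0.21 [0.463 0.157 0.21 ] [0.447 0.18  0.21 ]
0.22 [0.469 0.158 0.22 ] [0.453 0.18  0.22 ]
0.23 [0.475 0.159 0.23 ] [0.459 0.181 0.23 ]
0.24 [0.481 0.16  0.24 ] [0.465 0.182 0.24 ]
196 [[0.461, 0.138, 0.276], [0.48, 0.145, 0.308], [0.481, 0.147, 0.312]] [[0.478, 0.166, 0.326], [0.492, 0.172, 0.35], [0.491, 0.174, 0.351]]
200 [[0.47, 0.143, 0.275], [0.469, 0.145, 0.275], [0.476, 0.149, 0.289]] [[0.276, 0.135, 0.003], [0.44, 0.167, 0.257], [0.446, 0.171, 0.268]]
204 [[0.478, 0.148, 0.272], [0.48, 0.151, 0.277], [0.479, 0.153, 0.277]] [[0.444, 0.167, 0.242], [0.45, 0.173, 0.256], [0.454, 0.176, 0.264]]
207 [[0.479, 0.151, 0.261], [0.479, 0.153, 0.263], [0.477, 0.155, 0.263]] [[0.45, 0.171, 0.24], [0.459, 0.177, 0.258], [0.459, 0.179, 0.26]]
209 [[0.472, 0.152, 0.242], [0.475, 0.154, 0.248], [0.474, 0.157, 0.249]] [[0.453, 0.174, 0.236], [0.459, 0.179, 0.251], [0.457, 0.181, 0.25]]
210 [[0.473, 0.153, 0.239], [0.477, 0.156, 0.248], [0.473, 0.157, 0.243]] [[0.455, 0.175, 0.236], [0.457, 0.18, 0.243], [0.456, 0.182, 0.244]]
211 [[0.475, 0.154, 0.238], [0.473, 0.156, 0.236], [0.472, 0.158, 0.238]] [[0.457, 0.176, 0.234], [0.459, 0.181, 0.243], [0.456, 0.183, 0.24]]
212 [[0.474, 0.155, 0.232], [0.474, 0.157, 0.234], [0.474, 0.159, 0.237]] [[0.458, 0.177, 0.232], [0.458, 0.182, 0.237], [0.451, 0.183, 0.228]]
213 [[0.475, 0.156, 0.229], [0.473, 0.158, 0.228], [0.473, 0.16, 0.231]] [[0.458, 0.178, 0.229], [0.456, 0.183, 0.229], [0.312, 0.165, -0.001]]
214 [[0.476, 0.157, 0.227], [0.472, 0.158, 0.222], [0.337, 0.136, -0.0]] [[0.459, 0.179, 0.225], [0.317, 0.165, -0.001], [0.316, 0.167, 0.001]]
```

The fingers' horizontal position matches the reported TCP. By depth, though, the tips are at z≈0.222 with TCP z at 0.211, about 35 mm higher than I assumed, so they passed over the tube. I'll go back above the boom and descend deeper.

```bash
python3 -m inch '{"dp":[[0,0,-20],[0,0,-40],[2,12,-40],[4,30,-40],[8,48,-40],[12,64,-40],[18,76,-40],[24,82,-40]],"turn":[0,0,-5,-11,-17,-23,-29,-34],"jaw":[0.4,0,0,0,0,0,0,0]}'; python3 mv.py .525 .1045 .175 -22
```

```text
t: 6.45
position: [0.5228, 0.1058, 0.2513]
tcp_rot: [2.601, 1.761, 0.0]
wrist_force: [0.1, 0.9, -0.4]
finger_gap: 0.997
gripper_force: 0.0
dp [-0.  2. 76.]
yaw -21.8 q [-0.47  0.54  0.3   1.82 -0.21  0.81 -0.45] tilt z [ 0. -0. -1.]
turn 0.1903771623969419
```

```bash
python3 -m inch '{"dp":[[0,2,15],[0,2,35],[0,2,55],[0,2,70],[0,2,74],[0,2,74],[0,2,74],[0,2,74]],"turn":[0,0,0,0,0,0,0,0],"jaw":[0,0,0,0,0.2,0.5,0.72,0.75]}'; python3 -m inch '{"dp":[[0,-1,0],[0,-4,0],[1,-9,0],[1,-15,0],[2,-22,0],[3,-29,0],[5,-37,0],[7,-44,0]],"turn":[0,1.5,3.5,5.5,8.5,11,14,17],"jaw":[0.75,0.75,0.75,0.75,0.75,0.75,0.75,0.75]}'; python3 ring.py
```

```text
t: 7.45
position: [0.5244, 0.1064, 0.1778]
tcp_rot: [2.602, 1.759, 0.002]
wrist_force: [-0.0, -0.1, -0.2]
finger_gap: 0.251
gripper_force: 0.0
t: 8.45
position: [0.4856, 0.1298, 0.1774]
tcp_rot: [-2.836, -1.352, -0.001]
wrist_force: [1.6, -0.9, -0.7]
finger_gap: 0.249
gripper_force: 0.8
top 2119 [0.402 0.017 0.189] [ 0.344 -0.043  0.168] [0.598 0.233 0.2  ]
scene 1140 [0.407 0.019 0.187] [ 0.343 -0.036  0.17 ] [0.6   0.261 0.2  ]
```

```bash
python3 -m inch '{"dp":[[0,-6,0],[1,-11,0],[1,-17,0],[2,-22,0],[3,-28,0],[4,-34,0],[5,-39,0],[7,-44,0]],"turn":[2,4,6.5,8.5,10.5,13,15,17],"jaw":[0.75,0.75,0.75,0.75,0.75,0.75,0.75,0.75]}'; python3 -m inch '{"dp":[[0,-6,0],[1,-11,0],[1,-17,0],[2,-22,0],[3,-28,0],[4,-34,0],[5,-39,0],[7,-44,0]],"turn":[2,4,6.5,8.5,10.5,13,15,17],"jaw":[0.75,0.75,0.75,0.75,0.75,0.75,0.75,0.75]}'; python3 ring.py;python3 mv.py .581 .243 .175
```

```text
t: 9.55
position: [0.4557, 0.1625, 0.1773]
tcp_rot: [-3.004, -0.918, 0.0]
wrist_force: [0.4, -1.7, -0.4]
finger_gap: 0.251
gripper_force: 0.8
t: 10.55
position: [0.4368, 0.2028, 0.1773]
tcp_rot: [-3.107, -0.464, 0.001]
wrist_force: [0.4, -0.8, 0.8]
finger_gap: 0.247
gripper_force: 0.8
top 2315 [0.307 0.155 0.189] [0.247 0.095 0.168] [0.597 0.25  0.2  ]
scene 479 [0.321 0.131 0.189] [0.256 0.103 0.173] [0.6   0.266 0.2  ]
dp [150.   5.   2.]
yaw -72.9 q [-0.86  0.64  0.53  2.06 -0.58  0.59 -1.19] tilt z [-0.001  0.    -1.   ]
```

```bash
python3 -m inch '{"dp":[[0,-6,0],[1,-12,0],[1,-18,0],[2,-24,0],[3,-30,0],[4,-35,0],[5,-39,0],[6,-41,0]],"turn":[2,4,6.5,9,11,13,15,16],"jaw":[0.75,0.75,0.75,0.75,0.75,0.75,0.75,0.75]}'; python3 -m inch '{"dp":[[0,0,0],[0,0,0],[0,0,0],[0,0,-20],[0,0,-45],[0,0,-80],[0,0,-115],[0,0,-150]],"turn":[0,0,0,0,0,0,0,0],"jaw":[0.5,0.2,0,0,0,0,0,0]}'; python3 ring.py; python3 mv.py .533 -.193 .37 -96
```

```text
t: 11.65
position: [0.4305, 0.2439, 0.1772]
tcp_rot: [-3.141, -0.029, 0.001]
wrist_force: [-0.5, -1.6, -0.3]
finger_gap: 0.253
gripper_force: 0.7
t: 12.65
position: [0.4305, 0.2434, 0.3284]
tcp_rot: [-3.141, -0.03, 0.0]
wrist_force: [0.0, 0.7, -0.2]
finger_gap: 0.997
gripper_force: 0.0
top 2333 [0.293 0.231 0.189] [0.235 0.173 0.17 ] [0.597 0.293 0.2  ]
scene 1015 [0.307 0.243 0.187] [0.253 0.18  0.172] [0.6   0.295 0.2  ]
dp [ 92. 439. -41.]
yaw -88.9 q [-1.13  0.49  0.85  1.82 -0.43  1.02 -1.66] tilt z [ 0.006  0.004 -1.   ]
turn 7.1039640860644795
```

```bash
python3 -m inch '{"dp":[[3,15,-30],[9,45,-41],[17,85,-41],[25,125,-41],[34,165,-41],[42,205,-41],[50,245,-41],[58,280,-41]],"turn":[0,1,2,3,4,5,6,7],"jaw":[0,0,0,0,0,0,0,0]}'; python3 mv.py .533 -.193 .37 -96.1
```

```text
t: 13.75
position: [0.4939, -0.0367, 0.3676]
tcp_rot: [-3.137, 0.163, 0.002]
wrist_force: [0.7, 0.3, 0.0]
finger_gap: 0.999
gripper_force: 0.0
dp [ 55. 151.  -2.]
yaw -96.0 q [-0.57  0.46  0.88  1.75 -0.39  1.12 -1.24] tilt z [-0.001  0.    -1.   ]
turn 0.14509685610988754
```

```bash
python3 -m inch '{"dp":[[5,30,0],[9,60,0],[14,90,0],[18,120,0],[21,140,0],[23,153,0],[23,158,0],[23,158,0]],"turn":[0,0,0,0,0,0,0,0],"jaw":[0,0,0,0,0,0,0,0]}'; python3 mv.py .533 -.193 .37 -96.1
python3 - <<'E'
from h import *
f=grab("scene"); save(f,"pics/s5.png",(200,60,440,240),3.3)
f=grab("top"); save(f,"pics/t5.png",(200,100,440,280),3.3)
E
```

```text
t: 14.75
position: [0.5008, -0.1944, 0.368]
tcp_rot: [-3.137, 0.161, 0.001]
wrist_force: [-0.1, -0.2, 0.2]
finger_gap: 0.997
gripper_force: 0.0
dp [32. -5. -2.]
yaw -95.9 q [-0.2   0.52  0.83  1.64 -0.41  1.17 -0.95] tilt z [-0.     0.001 -1.   ]
turn 0.23171004191624434
```

View pics/s5.png

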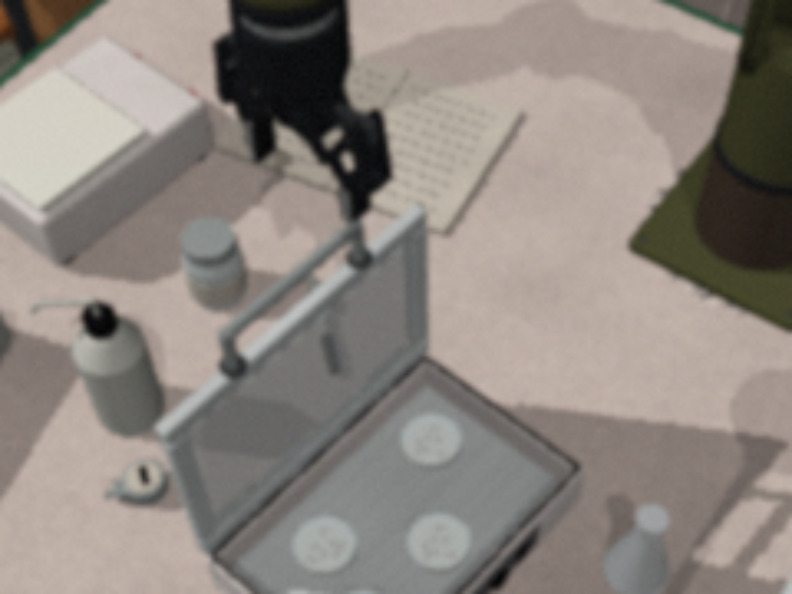

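The view shows the front fingertip at crop (352,215), just short of the bar's right end at (358,235), so the gripper needs about 32 mm more along tool x. I'll check the tip height here by depth.

Run:
```python
from h import *
f=grab("scene"); X=pts(f); g=f["color"].astype(int).sum(2)
for v in range(112,127): print(v,[X[v,u].round(3).tolist() for u in (304,306,308,310)], g[v,304:311:2])
for v in range(98,111,2): print(v,[X[v,u].round(3).tolist() for u in (276,278,280)])
```

```text
112 [[0.517, -0.144, 0.445], [0.51, -0.144, 0.44], [0.52, -0.13, 0.457], [0.52, -0.124, 0.46]] [ 99 146  47  48]
113 [[0.516, -0.145, 0.442], [0.513, -0.142, 0.44], [0.52, -0.13, 0.453], [0.521, -0.124, 0.458]] [47 58 48 52]
114 [[0.518, -0.143, 0.441], [0.515, -0.141, 0.44], [0.519, -0.131, 0.449], [0.522, -0.123, 0.456]] [63 55 52 52]
115 [[0.518, -0.144, 0.437], [0.516, -0.139, 0.438], [0.521, -0.13, 0.448], [0.521, -0.124, 0.452]] [75 37 60 62]
116 [[0.52, -0.142, 0.437], [0.519, -0.137, 0.439], [0.52, -0.131, 0.444], [0.52, -0.125, 0.448]] [111  38  53  46]
117 [[0.519, -0.143, 0.433], [0.518, -0.139, 0.434], [0.521, -0.13, 0.442], [0.52, -0.125, 0.444]] [150  53  52  57]
118 [[0.517, -0.145, 0.426], [0.513, -0.143, 0.424], [0.513, -0.137, 0.428], [0.522, -0.124, 0.443]] [194  80  47  43]
119 [[0.518, -0.145, 0.423], [0.513, -0.143, 0.421], [0.512, -0.138, 0.422], [0.52, -0.126, 0.437]] [240 110  37  52]
120 [[0.518, -0.145, 0.42], [0.514, -0.142, 0.418], [0.514, -0.136, 0.422], [0.508, -0.135, 0.418]] [247 122  29  38]
121 [[0.516, -0.147, 0.413], [0.512, -0.144, 0.412], [0.514
[... 476 characters left out ...]
37, 0.405], [0.229, -0.363, -0.0]] [274 156  75 341]
126 [[0.517, -0.148, 0.397], [nan, nan, nan], [0.514, -0.137, 0.401], [0.233, -0.361, -0.001]] [320 195 155 446]
98 [[0.506, -0.237, 0.427], [0.5, -0.236, 0.424], [0.493, -0.236, 0.417]]
100 [[0.508, -0.236, 0.423], [0.501, -0.236, 0.417], [0.495, -0.235, 0.413]]
102 [[0.508, -0.237, 0.415], [0.503, -0.235, 0.413], [0.495, -0.236, 0.406]]
104 [[0.508, -0.238, 0.408], [0.502, -0.237, 0.405], [0.496, -0.236, 0.4]]
106 [[0.508, -0.239, 0.402], [0.503, -0.237, 0.398], [0.497, -0.236, 0.394]]
108 [[0.506, -0.242, 0.391], [0.504, -0.237, 0.393], [0.23, -0.505, 0.004]]
110 [[0.242, -0.515, -0.002], [0.239, -0.508, -0.001], [0.238, -0.498, 0.005]]
```

```bash
python3 -m inch '{"dp":[[10,-1,0],[22,-3,0],[32,-4,0],[32,-4,20],[32,-4,45],[32,-4,65],[32,-4,78],[32,-4,82]],"turn":[0,0,0,0,0,0,0,0],"jaw":[0,0,0,0,0,0,0,0]}'; python3 -m inch '{"dp":[[0,0,0],[0,0,0],[0,0,0],[0,0,0],[0,0,0],[0,0,0]],"turn":[0,0,0,0,0,0],"jaw":[0.4,0.6,0.7,0.8,0.9,1]}'; python3 mv.py .533 -.192 .286 -96.1
python3 - <<'E'
from h import *
f=grab("scene"); save(f,"pics/s6.png",(220,90,400,225),4)
E
```

```text
t: 15.9
position: [0.5333, -0.1939, 0.2856]
tcp_rot: [-3.137, 0.161, 0.001]
wrist_force: [0.9, -0.6, 0.1]
finger_gap: 1.001
gripper_force: 0.0
t: 16.65
position: [0.5333, -0.194, 0.2866]
tcp_rot: [-3.137, 0.161, -0.001]
wrist_force: [-0.3, 0.8, 3.8]
finger_gap: 0.118
gripper_force: 58.4
dp [-0. -2.  1.]
yaw -95.9 q [-0.16  0.64  0.76  1.69 -0.5   1.02 -0.9 ] tilt z [ 0.  0. -1.]
turn 0.22227085098779753
```

View pics/s6.png

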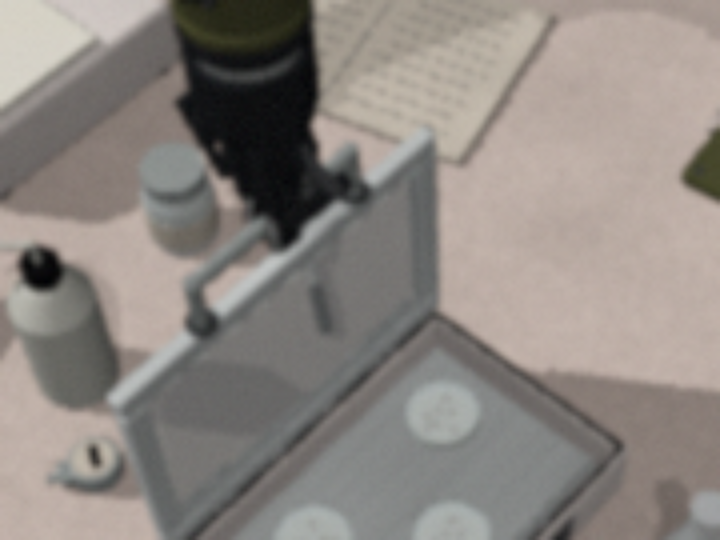

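The bar is gripped near its middle (fingers at (285,235), gap about 10 mm, 58 N). I'll start lowering along the hinge arc, watching the forces.

```bash
python3 -m inch '{"dp":[[0,-2,0],[0,-5,0],[0,-9,0],[0,-14,0],[0,-19,0],[0,-24,1],[0,-29,1],[0,-34,2]],"turn":[0,0,0,0,0,0,0,0],"jaw":[1,1,1,1,1,1,1,1]}'; python3 mv.py .5296 -.160 .285
```

```text
t: 17.7
position: [0.537, -0.1599, 0.2853]
tcp_rot: [-3.137, 0.161, -0.002]
wrist_force: [-1.4, 0.1, 13.4]
finger_gap: 0.116
gripper_force: 59.2
dp [-7.  1.  0.]
yaw -95.9 q [-0.22  0.63  0.77  1.71 -0.51  1.01 -0.95] tilt z [ 0.001  0.    -1.   ]
```

```bash
python3 -m inch '{"dp":[[0,-4,-1],[0,-9,0],[0,-13,0],[0,-18,1],[0,-22,2],[0,-26,2],[0,-31,3],[0,-35,4]],"turn":[0,0,0,0,0,0,0,0],"jaw":[1,1,1,1,1,1,1,1]}'
python3 - <<'E'
from h import *
X=pts(grab("scene")).reshape(-1,3); 
o=robot.get_obs(); print(o["position"],o["wrist_force"],o["moment"])
# lid front face angle: points in plane, excluding arm
q=X[(X[:,2]>.09)&(X[:,2]<.24)&(X[:,0]>.4)&(X[:,0]<.67)&(X[:,1]<-.08)&(X[:,1]>-.2)]
A=np.c_[q[:,0]-.53,q[:,2]-.077,np.ones(len(q))]; w=np.ones(len(q),bool)
for _ in range(10):
    c=np.linalg.lstsq(A[w],q[w,1],rcond=None)[0]; r=q[:,1]-A@c; w=abs(r)<max(.004,1.5*r[w].std())
print(c.round(4),w.sum(),len(q),"phi",np.pi/2-np.arctan(c[1]*.994))
E
```

```text
t: 18.7
position: [0.5406, -0.1251, 0.2795]
tcp_rot: [3.137, -0.161, 0.0]
wrist_force: [4.5, -3.3, -7.2]
finger_gap: 0.119
gripper_force: 58.5
[ 0.54067516 -0.12445483  0.27923052] [ 4.43695383 -2.85944402 -6.24946665] [-1.00192102 -0.86733874 -0.0465411 ]
[-0.1082  0.2773 -0.1795] 907 907 phi 1.3018052837750784
```

```bash
python3 -m inch '{"dp":[[0,-4,2],[0,-8,3],[0,-13,5],[0,-17,6],[0,-21,8],[0,-26,10],[0,-30,11],[0,-34,13]],"turn":[0,0,0,0,0,0,0,0],"jaw":[1,1,1,1,1,1,1,1]}'; python3 mv.py .5444 -.091 .264
```

```text
t: 19.75
position: [0.5442, -0.0917, 0.2674]
tcp_rot: [3.137, -0.161, 0.002]
wrist_force: [5.8, -1.6, -0.5]
finger_gap: 0.116
gripper_force: 60.5
dp [ 0. -1.  3.]
yaw -95.9 q [-0.35  0.64  0.77  1.76 -0.53  0.96 -1.04] tilt z [ 0.001 -0.001 -1.   ]
```

```bash
python3 -m inch '{"dp":[[0,-4,2],[0,-8,4],[0,-12,6],[1,-16,8],[1,-20,11],[1,-24,13],[1,-28,15],[1,-32,18]],"turn":[0,0,0,0,0,0,0,0],"jaw":[1,1,1,1,1,1,1,1]}'; python3 mv.py .5444 -.091 .264
```

```text
t: 20.75
position: [0.5477, -0.0595, 0.2491]
tcp_rot: [-3.137, 0.161, 0.001]
wrist_force: [1.2, 1.6, 5.0]
finger_gap: 0.112
gripper_force: 61.8
dp [ -0.  32. -15.]
yaw -95.9 q [-0.4   0.66  0.75  1.78 -0.56  0.92 -1.08] tilt z [-0.001  0.001 -1.   ]
```

```bash
python3 -m inch '{"dp":[[0,-4,2],[0,-8,5],[0,-11,7],[0,-15,10],[0,-18,13],[0,-22,15],[0,-25,18],[0,-29,21]],"turn":[0,0,0,0,0,0,0,0],"jaw":[1,1,1,1,1,1,1,1]}'; python3 mv.py .5444 -.091 .264
```

```text
t: 21.75
position: [0.5506, -0.0312, 0.2278]
tcp_rot: [3.137, -0.162, -0.001]
wrist_force: [2.3, -5.9, -5.7]
finger_gap: 0.114
gripper_force: 60.8
dp [ -0.  60. -36.]
yaw -95.9 q [-0.44  0.69  0.74  1.81 -0.59  0.88 -1.1 ] tilt z [-0.001 -0.001 -1.   ]
```

```bash
python3 -m inch '{"dp":[[0,-4,3],[0,-7,6],[0,-10,9],[0,-13,12],[0,-16,16],[0,-19,19],[0,-22,23],[0,-25,26]],"turn":[0,0,0,0,0,0,0,0],"jaw":[1,1,1,1,1,1,1,1]}'; python3 mv.py .5444 -.091 .264
```

```text
t: 22.75
position: [0.5534, -0.0059, 0.2021]
tcp_rot: [-3.137, 0.161, 0.0]
wrist_force: [0.3, -3.3, -0.8]
finger_gap: 0.119
gripper_force: 60.5
dp [ -0.  86. -62.]
yaw -95.9 q [-0.47  0.73  0.71  1.83 -0.63  0.82 -1.11] tilt z [-0.  0. -1.]
```

Next φ .70→.55: Δf 21, Δu −29.

```bash
python3 -m inch '{"dp":[[0,-3,3],[0,-6,7],[0,-9,10],[0,-11,14],[0,-14,18],[0,-16,21],[0,-19,25],[0,-21,29]],"turn":[0,0,0,0,0,0,0,0],"jaw":[1,1,1,1,1,1,1,1]}'
python3 - <<'E'
from h import *
o=robot.get_obs(); print(o["position"],o["wrist_force"])
save(grab("scene"),"pics/s7.png",(230,90,430,260),3.5)
E
```

```text
t: 23.75
position: [0.5557, 0.0154, 0.1731]
tcp_rot: [-3.137, 0.16, 0.0]
wrist_force: [1.5, 0.5, 0.7]
finger_gap: 0.113
gripper_force: 59.3
[0.55574743 0.01541126 0.17307171] [1.53590035 0.48861827 0.69667328]
```

View pics/s7.png

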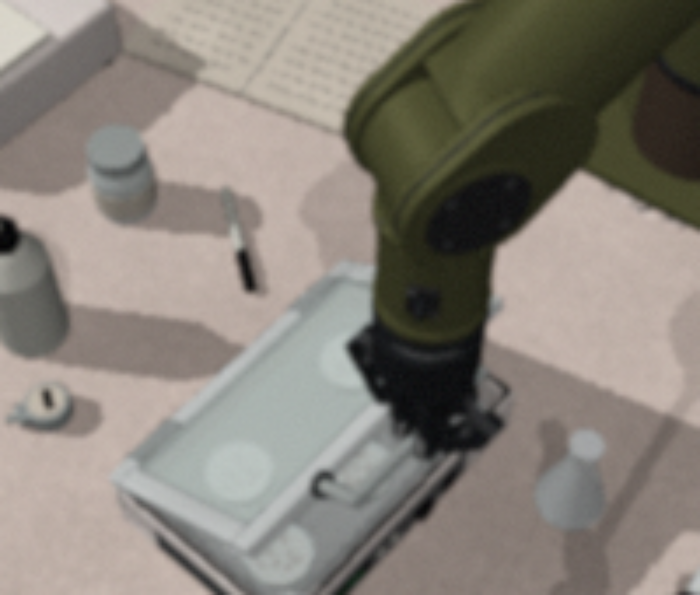

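The lid is held partway down by the bar, at about (400,455), and the flask at (570,495) is well clear.

```bash
python3 -m inch '{"dp":[[0,-2,4],[0,-5,8],[0,-7,12],[0,-9,16],[0,-11,20],[0,-13,24],[0,-15,28],[0,-16,32]],"turn":[0,0,0,0,0,0,0,0],"jaw":[1,1,1,1,1,1,1,1]}'
```

```text
t: 24.8
position: [0.5575, 0.0316, 0.141]
tcp_rot: [-3.136, 0.16, 0.0]
wrist_force: [1.4, 4.0, 1.3]
finger_gap: 0.118
gripper_force: 59.8
```

```bash
python3 -m inch '{"dp":[[0,-1,3],[0,-3,7],[0,-4,10],[0,-6,14],[0,-7,17],[0,-8,20],[0,-9,24],[0,-10,27]],"turn":[0,0,0,0,0,0,0,0],"jaw":[1,1,1,1,1,1,1,1]}'
```

```text
t: 25.8
position: [0.5584, 0.0406, 0.114]
tcp_rot: [3.137, -0.161, 0.0]
wrist_force: [0.7, 3.9, 1.8]
finger_gap: 0.114
gripper_force: 60.5
```

```bash
python3 -m inch '{"dp":[[0,-1,3],[0,-2,6],[0,-3,10],[0,-4,13],[0,-5,16],[0,-6,19],[0,-6,23],[0,-7,26]],"turn":[0,0,0,0,0,0,0,0],"jaw":[1,1,1,1,1,1,1,1]}'
```

```text
t: 26.8
position: [0.5591, 0.0464, 0.0881]
tcp_rot: [3.136, -0.162, 0.001]
wrist_force: [2.4, -2.6, 0.7]
finger_gap: 0.114
gripper_force: 61.1
```

```bash
python3 -m inch '{"dp":[[0,0,3],[0,-1,6],[0,-1,9],[0,-2,12],[0,-2,15],[0,-3,17],[0,-3,20],[0,-3,22]],"turn":[0,0,0,0,0,0,0,0],"jaw":[1,1,1,1,1,1,1,1]}'; python3 mv.py .5444 -.091 .047
```

```text
t: 27.8
position: [0.5593, 0.0491, 0.0662]
tcp_rot: [3.135, -0.163, 0.001]
wrist_force: [2.1, -6.2, -0.2]
finger_gap: 0.118
gripper_force: 60.4
dp [ -0. 141.  19.]
yaw -95.9 q [-0.46  0.91  0.52  1.9  -0.83  0.56 -1.05] tilt z [ 0.    -0.002 -1.   ]
```

```bash
python3 -m inch '{"dp":[[0,0,2],[0,0,4],[0,0,6],[0,0,8],[0,0,9],[0,0,11],[0,0,12],[0,0,13]],"turn":[0,0,0,0,0,0,0,0],"jaw":[1,1,1,1,1,1,1,1]}'
```

```text
t: 28.8
position: [0.5594, 0.0498, 0.0532]
tcp_rot: [3.137, -0.162, 0.0]
wrist_force: [1.2, -4.0, -0.3]
finger_gap: 0.115
gripper_force: 59.7
```

```bash
python3 -m inch '{"dp":[[0,0,0.7],[0,0,1.4],[0,0,2],[0,0,2.7],[0,0,3.3],[0,0,4],[0,0,4],[0,0,4]],"turn":[0,0,0,0,0,0,0,0],"jaw":[1,1,1,1,1,1,1,1]}'
```

```text
t: 29.8
position: [0.5594, 0.0498, 0.0492]
tcp_rot: [3.136, -0.162, 0.001]
wrist_force: [2.1, -4.9, -0.5]
finger_gap: 0.115
gripper_force: 59.7
```

```bash
python3 -m inch '{"dp":[[0,0,0.5],[0,0,1],[0,0,1.5],[0,0,2],[0,0,2.5],[0,0,3],[0,0,3],[0,0,3]],"turn":[0,0,0,0,0,0,0,0],"jaw":[1,1,1,1,1,1,1,1]}'
```

```text
t: 30.8
position: [0.5595, 0.0498, 0.0488]
tcp_rot: [-3.136, 0.163, -0.002]
wrist_force: [-4.5, -3.9, 22.5]
finger_gap: 0.12
gripper_force: 62.2
```

```bash
python3 -m inch '{"dp":[[0,0,-1],[0,0,-2],[0,0,-2]],"turn":[0,0,0],"jaw":[1,1,1]}'
cat > lid.py <<'E'
from h import *
for n in("scene","top"):
    X=pts(grab(n)).reshape(-1,3); hg=np.array([.5326,-.189]); xg=np.array([-.107,-.994]); yg=np.array([.994,-.107])
    d=X[:,:2]-hg; a=-d@xg; b=d@yg
    q=(a>.01)&(a<.198)&(abs(b)<.148)&(X[:,2]>.05)&(X[:,2]<.13)
    fr=q&((abs(b)>.135)|(a<.012)) 
    c=np.polyfit(a[fr],X[fr,2],1); print(n,fr.sum(),"frame slope",c.round(4),[np.median(X[fr&(abs(a-t)<.02),2]).round(4) for t in(.03,.1,.17)])
E
python3 lid.py
```

```text
t: 31.18
position: [0.5595, 0.0498, 0.0489]
tcp_rot: [3.137, -0.162, 0.001]
wrist_force: [-0.0, -5.8, 7.2]
finger_gap: 0.111
gripper_force: 60.2
scene 380 frame slope [0.0004 0.0824] [np.float64(0.0825), np.float64(0.0829), np.float64(0.0817)]
top 842 frame slope [0.     0.0841] [np.float64(0.0842), np.float64(0.084), np.float64(0.0839)]
```

```bash
python3 -m inch '{"dp":[[0,0,0],[0,0,0],[0,0,0],[0,0,-5],[0,0,-15],[0,0,-30],[0,0,-50],[0,0,-75]],"turn":[0,0,0,0,0,0,0,0],"jaw":[0.8,0.74,0.74,0.74,0.74,0.74,0.74,0.74]}'; python3 lid.py
```

```text
t: 32.28
position: [0.5592, 0.0505, 0.1247]
tcp_rot: [-3.137, 0.161, -0.0]
wrist_force: [0.2, -1.1, 0.1]
finger_gap: 0.256
gripper_force: 0.0
scene 416 frame slope [-0.0007  0.0824] [np.float64(0.0825), np.float64(0.0822), np.float64(0.0823)]
top 853 frame slope [-0.0007  0.0841] [np.float64(0.0842), np.float64(0.0841), np.float64(0.0839)]
```

```bash
python3 -m inch '{"dp":[[0,0,-30],[0,0,-60],[0,0,-90],[0,0,-120],[0,0,-140],[0,0,-150],[0,0,-150],[0,0,-150]],"turn":[0,0,0,0,0,0,0,0],"jaw":[0.74,0.74,0.74,0.74,0.74,0.74,0.74,0.74]}'; python3 lid.py; python3 ring.py
python3 - <<'E'
from h import *
save(grab("top"),"pics/t9.png",None,1.25)
E
```

```text
t: 33.38
position: [0.5587, 0.0508, 0.2723]
tcp_rot: [-3.137, 0.161, 0.003]
wrist_force: [0.7, 0.2, -0.1]
finger_gap: 0.262
gripper_force: 0.0
scene 383 frame slope [-0.0016  0.0825] [np.float64(0.0822), np.float64(0.0824), np.float64(0.0821)]
top 854 frame slope [-0.0007  0.0841] [np.float64(0.0839), np.float64(0.0841), np.float64(0.0841)]
top 2036 [0.287 0.226 0.188] [0.235 0.173 0.167] [0.373 0.29  0.2  ]
scene 1321 [0.297 0.238 0.188] [0.237 0.178 0.171] [0.599 0.297 0.2  ]
```

View pics/t9.png

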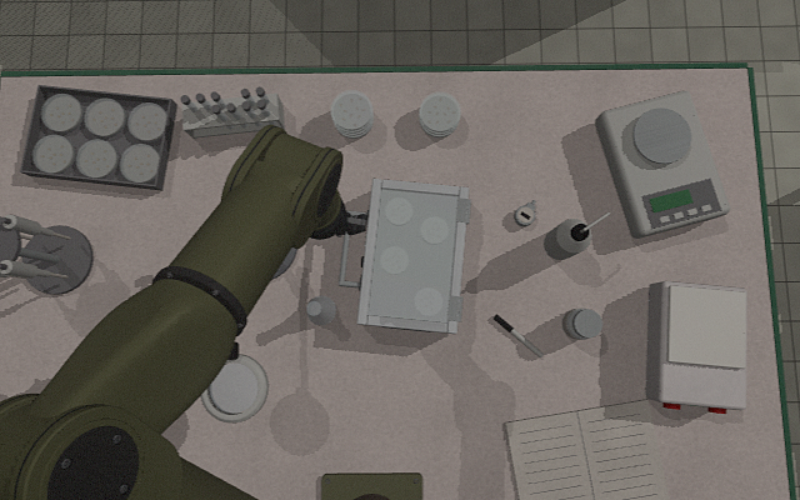

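The lid lies flat and closed, the lens ring at (235,388) is well clear, and the dishes, flask and other items are where they were.

```bash
python3 -c "
from workcell import robot
print(robot.close_job())"
```

```text
the job is handed in; nothing more can be done
None
```

The job is handed in at about 33 s: the boom is swung clear, with the lens about 0.29 m in front of the germinator's middle. The lid was held all the way down and rests closed on its rim, and nothing else on the bench appeared to have moved.

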